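# Close the steam boiler with its click-stop cap

### The arm

A 6-joint arm with a two-finger parallel gripper is mounted at the origin on the work surface. World frame = base frame: x ahead of the robot, y to its left, z up, the work surface at z = 0. Lengths are in m, angles in rad, forces in N, time in s.
With the tool pointing down it reaches from about 0.4 to 0.925 m from the base axis. Payload 3.4 kg.
Tool frame: the origin (TCP) lies where the fingers leave the gripper's body, on its centre line; the fingertips stand 73 mm ahead of it and the grasp point (between the pads) lies 54 mm ahead of it; z points along the fingers, y is the line along which they close (so a half turn about z gives the same grasp; the last joint's range is limited). The gripper opens to 85 mm and grips with 20 to 120 N. Pads are 22 mm wide; open, the fingers measure 114 mm over their backs; the gripper's body (76 mm by 85 mm) begins 54 mm behind the grasp point. The pads swing forward as they close: fully open they stand 13 mm farther back than shut.
Start: joints at [-1.351, 0.307, 1.506, -0, 1.328, -0.073], TCP at [0.166, -0.551, 0.304] pointing down, gripper open.
Joint ranges: [-3.12, 3.12], [-1.05, 2.28], [0.14, 2.33], [-1.42, 4.57], [0.1, 2.73], [-2.68, 2.68]. Speed limits (rad/s): [2.57, 2.57, 3.14, 3.14, 3.14, 3.14].

### API

Orientations are given as a unit quaternion [w, x, y, z].
In Python, from bench import arm gives the robot as it stands. The module is installed in compiled form; this text tells all that it offers.
- The arm moves only by the tool carry_out, never from a script. Its argument "deltas" is a list of rows, each a list of 2 entries, a list of its own where there are three numbers: the shift along the tool's x, y, z in mm, then the turn about the tool's z in degrees. In form: [[[dx, dy, dz], yaw], ...]. A call has 1 to 5 rows; each row shifts and turns the commanded pose from where the row before left it, along the tool's axes as they then stand; what a row does not reach is not made up. A row lasts 1/8 s, in which the tool goes at most 62.5 mm and 10.7 degrees, less where a joint would pass 70% of its speed; a pose out of reach is approached as far as the arm can. A call with a gripper value outside its range is refused whole. "fingers" is the finger opening in mm, from 0 to 85.4, set as the call begins (left out, the last holds). The fingers move at their own pace and stop on an object; "grip_force" is the grip in N (left out, the last holds). Time passes only in rows, so rows that do not move let the fingers close. It gives the time, the measured TCP pose, the force, the opening and the grip force at its end, in the units of the state.
- arm.sense(): the state, without advancing time (a new reading comes with each control period).
- arm.get_image(name): name is "side" or "top" or "wrist"; returns a dict with "img" (480x640x3 uint8, blue, green, red), "range_z" (480x640 float32, m along the optical axis (not along the pixel's ray), 0 where there is no reading), "fx", "fy", "cx", "cy" (pixels), "k1" (the pictures are not rectified: a ray, as slopes to the right and down, at radius r is drawn at 1 + k1 r^2 times it, then the intrinsics apply), "world_to_cam" (4x4, takes a point from world to camera coordinates). Camera axes: x right, y down, z forward; pixel columns grow to the right and rows downward; lengths in m; the calibration is good to about 2 mm. A picture is of the moment at which its call begins.
- arm.job_done(): hands the job in; it is judged then, once.
The state is a dict: "t": time; "joint_positions": joint angles; "dq": joint speeds; "effort": joint torques, N m; "ee_pos": TCP position; "tool_rot": TCP orientation; "ft_force": force on the tool from outside, world axes, zero at the start; "moment": the same for the moment, N m; "opening": opening from 0.0 (shut) to 1.0 (fully open); "finger_force": force on a finger pad.
Only numpy, scipy, OpenCV 4.12 (cv2) and the standard library are available. Lean on these libraries where they do the work, as an engineer would, in place of code of your own. Each camera call takes 0.05 s, during which the arm holds its last target. There are 200 camera calls.

### The job

The steam iron's boiler has been filled: put the black cap back on the brass filler neck on top of the station, feeling for the place where the lugs under the cap drop through the slots in the neck. Then, pressing it down against its spring, turn it clockwise until its ratchet has clicked and slipped at least twice, and let go so that it stays locked down and level. Do not force the cap or ram it against the neck, and leave the other things on the table where they are.

Things in the scene. Friction and masses are not known exactly. Their poses are not given: they have to be found in the camera images.
- cap: Loose boiler cap, black, about 0.3 kg, standing upright on the 3 mm cork mat on its plug, 59 mm tall. Origin on its axis at the underside of the black disc, 24 mm above the plug's end; z up. Disc 66 mm diameter, 12 mm thick. The brass plug below (34 mm diameter, nose tapering to 26 mm from z -18 to -24 mm) is joined to the disc by a click ratchet.
- cap_grip (a point): Middle of the grip bar that stands across the disc: 60 mm long along the cap's x, 14 mm wide along y, from 12 to 35 mm above the cap's origin; this point at 23.5 mm. Pinch it across its width from above.
- cap_lugs (a point): Point on the cap's axis at the height of the three plug lugs, 12.5 mm below the cap's origin (axes are the disc's, not the lugs'). Lugs 120 degrees apart, out to 47 mm diameter, 8 mm wide, 5 mm thick (z -15 to -10 mm). They may point any way relative to the grip bar, are hidden under the disc, and turn with it: find by feel (dropping in) where they point.
- cap_seal (a point): Centre of the lower face of the sprung rubber seal ring under the disc (49 to 60 mm diameter), 8 mm below the cap's origin when free (the point is fixed to the disc). It gives 6.5 mm: 4 N to start (just over the cap's weight), 8 N at 4 mm, 10.5 N at 6.5 mm, then solid.
- neck (a point): Centre of the top face of the brass filler neck: 62 mm outside diameter, standing 25 mm above the station's top; z up, x to the station's back. Height of the cap's origin above this point: 15 mm with the lugs lying on the flange; 8 mm with the lugs dropped into the slots and the seal on the rim; below 4 mm (pressed, solid at 1.5) the lugs are under the flange; 4 mm when locked and released.
- neck_flange (a point): Neck axis at the underside of the inner flange at the neck's top: 6 mm thick, 37 mm bore, with three lug slots about 14 mm wide, centred at 60, 180 and 300 degrees from this point's x axis (anticlockwise from above). Below the flange the bore is 52 mm wide. A pressed plug turns about 55 degrees clockwise from slot to stop.
- pawl (a joint): Travel (m) of the ratchet's spring pawl hidden in the cap: 0 in a notch, up to about 0.0025 over a tooth, snapping back at each click. Once the plug is stopped, turning the disc clockwise (from above) slips it round the plug, a click every 25.7 degrees: the torque climbs to about 0.4 Nm, then falls to nearly nothing. Anticlockwise it does not slip: a plug stopped that way jams.
- station: Steam iron station, fixed: white and grey housing 260 mm deep (x), 320 mm wide (y), 140 mm tall; origin at the centre of its underside, x to its back. The neck's axis is at x -50, y -75 mm. An iron lies on the rest on the other half of the top (x -100 to 120, y 20 to 130 mm), up to 265 mm above the table.
- glue_bottle: white glue bottle, 36 mm diameter, 110 mm tall; origin at the centre of its base; bystander
- thread_reel: reel of blue thread standing on end, 48 mm diameter, 60 mm tall; origin at the centre of its base; bystander
- medal_box: closed black presentation box, 95 x 75 x 28 mm; origin at the centre of its base; bystander
- line_spool: flat clear spool, 72 mm diameter with a 40 mm hole, 26 mm tall; origin at the centre of its base; bystander
- jug: white filling jug, 96 mm across the rim, 125 mm tall, handle on one side; origin at the centre of its base; bystander
- screwdriver: screwdriver with a black handle lying on the table, 170 mm long; origin near its middle; bystander
- pin_tin: round metal pin tin, 68 mm diameter, 32 mm tall; origin at the centre of its base; bystander

How it is judged:
On the way, in this order (a step that is already met when the one before it is completed fails the run):
1. the cap is pressed down in the filler neck, its lugs below the flange, the ratchet not yet riding up (z of cap in the frame of neck below 0.0052 m and horizontal distance between cap and neck below 0.004 m and value of joint pawl below 0.0006 m), for 0.04 s.
2. with the cap down in the neck, the ratchet rides up for the first click (z of cap in the frame of neck below 0.0052 m and horizontal distance between cap and neck below 0.004 m and value of joint pawl above 0.0012 m).
3. the ratchet snaps into its notch: first click (all of step 1).
4. with the cap down in the neck, the ratchet rides up for the second click (all of step 2).
5. the ratchet snaps into its notch: second click (all of step 3).
At the end, for the whole second after the job is handed in: The cap is on the filler neck, locked down with its origin 2.5 to 5.2 mm above the neck's top face (4 mm when locked; 8 mm when only laid in), within 3 mm of the neck's axis, level within 0.06 rad and at rest, after at least two ratchet clicks made with it down in the neck (z of cap in the frame of neck between 0.0025 and 0.0052 m and horizontal distance between cap and neck below 0.003 m and angle between cap's own z axis and vertical below 0.06 rad and linear speed of cap below 0.01 m/s); the robot touches nothing.
It fails at once if the cap is rammed against the neck before its lugs have dropped in: more than 35 N between them (z of cap in the frame of neck above 0.012 m and contact force between cap and station above 35 N).
It fails at once if the cap is forced once it is in the neck: more than 75 N between the cap and the station (contact force between cap and station above 75 N).
It fails at once if a bystander is pushed more than 30 mm (distance of any of glue_bottle, thread_reel, medal_box, line_spool, jug, screwdriver, pin_tin from where it was at the start of the episode above 0.03 m).
It fails at once if the jug, the glue bottle or the reel is knocked over (angle between any of jug, glue_bottle, thread_reel's own z axis and vertical above 0.5 rad).
It also fails if it takes over 72 s, if anything falls off the work surface, if the arm or the gripper's body presses on something with over 40 N, if the wrist force passes 120 N, or if a joint passes its speed limit or range.

## Working session

There is one attempt and no reset: what is moved stays moved. The work goes in short steps, Python scripts to look and compute and a tool call to move; the robot and the scene stay as the last step left them, time stands still between calls to the robot, and variables do not carry over. Pictures are saved under pics/ and viewed, at most 10 in all, crops included, and the job is handed in when it is done.

Besides the shell and the picture viewer there is one more tool, called by a JSON object that holds its "fn" and its "kwargs". carry_out: Moves the arm, as the interface text tells. Its arguments: {"type":"object","properties":{"deltas":{"type":"array"},"fingers":{"type":"number"},"grip_force":{"type":"number"}},"required":["deltas"]}

```bash
mkdir -p pics; cat > h.py <<'E'
import numpy as np, cv2
from bench import arm
def cloud(d):
    h,w=d["range_z"].shape
    v,u=np.mgrid[0:h,0:w].astype(float)
    K=np.array([[d["fx"],0,d["cx"]],[0,d["fy"],d["cy"]],[0,0,1.]])
    p=cv2.undistortPoints(np.stack([u.ravel(),v.ravel()],1)[:,None],K,np.array([d["k1"],0,0,0,0.]))[:,0].reshape(h,w,2)
    z=d["range_z"].astype(float)
    P=np.dstack([p[...,0]*z,p[...,1]*z,z])
    T=np.linalg.inv(d["world_to_cam"])
    W=P@T[:3,:3].T+T[:3,3]; W[z==0]=np.nan
    return W
E
python3 - <<'E'
from h import *
for n in("top","side"):
    d=arm.get_image(n); cv2.imwrite(f"pics/{n}0.png",d["img"]); np.savez(n+"0.npz",W=cloud(d),img=d["img"])
    print(n,{k:d[k] for k in("fx","fy","cx","cy","k1")},np.linalg.inv(d["world_to_cam"]).round(3).tolist())
print(arm.sense())
E
```

```text
top {'fx': 620.0520471770277, 'fy': 620.0520471770277, 'cx': 330.3885219113514, 'cy': 242.27033169831418, 'k1': 0.02943025800921755} [[-0.009, -0.996, 0.093, 0.422], [-1.0, 0.009, -0.0, -0.11], [-0.001, -0.093, -0.996, 1.588], [0.0, 0.0, 0.0, 1.0]]
side {'fx': 521.6907705588769, 'fy': 521.6907705588769, 'cx': 318.71708013355885, 'cy': 245.43716182983994, 'k1': -0.10767164635278371} [[-0.857, -0.375, 0.355, 0.2], [-0.516, 0.623, -0.588, 0.518], [-0.0, -0.687, -0.727, 0.915], [0.0, 0.0, 0.0, 1.0]]
{'t': 0.1, 'joint_positions': array([-1.35152866e+00,  3.07484161e-01,  1.50754601e+00, -4.86027189e-06,
        1.32838318e+00, -7.34956081e-02]), 'dq': array([ 0.00011809, -0.00075145, -0.00259055, -0.00086561, -0.00064123,
        0.0003391 ]), 'effort': array([ 4.38288816e-04, -4.58527744e+01, -2.52606636e+01, -2.33862615e-06,
        5.56484680e-03, -3.18664638e-05]), 'ee_pos': array([ 0.16581506, -0.55006055,  0.30307983]), 'tool_rot': array([-9.07757732e-04,  9.89304830e-01,  1.45859949e-01, -6.86450961e-05]), 'ft_force': array([ 1.03986646, -0.48967672,  0.30736537]), 'moment': array([ 0.04750187, -0.01101763,  0.01672217]), 'finger_force': 0.0, 'opening': 0.998124763387992}
```

View pics/top0.png

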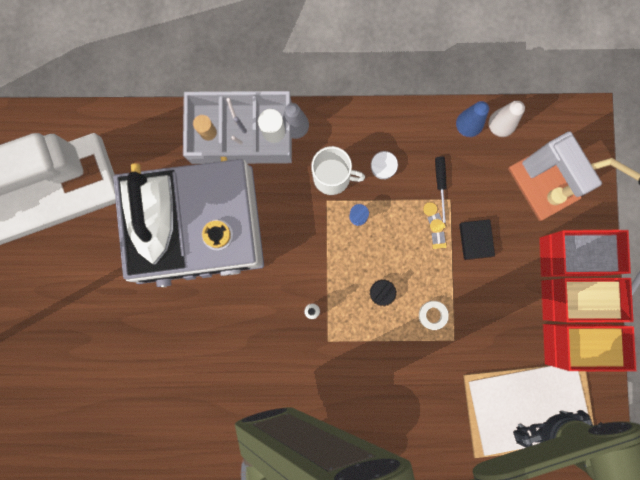

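View pics/side0.png

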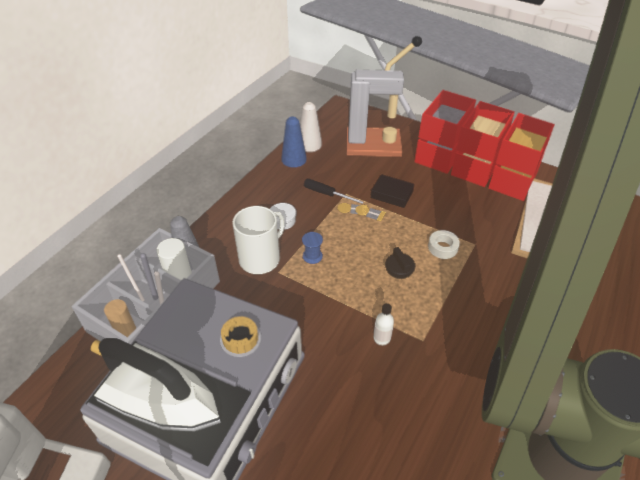

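Top: the cap is at about (383,293) and the brass neck at (216,234). Glue bottle is at (312,311), spool at (433,315), reel at (359,215), jug at (332,170), and the iron is at the left. Side: the cap is at (400,262), the neck at (240,335).

```bash
python3 - <<'E'
from h import *
for n,(cu,cv),(nu,nv) in(("top",(383,293),(216,234)),("side",(400,262),(240,335))):
    D=np.load(n+"0.npz");W=D["W"];img=D["img"].astype(int)
    v,u=np.mgrid[0:480,0:640]
    near=(abs(u-cu)<30)&(abs(v-cv)<30)
    c=near&(img.max(2)<60)
    for lo,hi in((.030,.046),(.053,.070)):
        m=c&(W[...,2]>lo)&(W[...,2]<hi); P=W[m]
        if len(P)<5: print(n,"few",len(P)); continue
        (cx,cy),r=cv2.minEnclosingCircle(P[:,:2].astype(np.float32))
        print(n,"cap",lo,len(P),P.mean(0).round(4),"circ",round(cx,4),round(cy,4),round(r,4), "rect",cv2.minAreaRect(P[:,:2].astype(np.float32)*1000))
    hsv=cv2.cvtColor(D["img"],cv2.COLOR_BGR2HSV)
    m=(abs(u-nu)<35)&(abs(v-nv)<35)&(hsv[...,1]>90)&(hsv[...,0]>12)&(hsv[...,0]<35)&(W[...,2]>.158)&(W[...,2]<.172)
    P=W[m];(cx,cy),r=cv2.minEnclosingCircle(P[:,:2].astype(np.float32))
    print(n,"neck",len(P),np.median(P,0).round(4),"circ",round(cx,4),round(cy,4),round(r,4))
    # inner tip of slots: dark pixels bore
# station edges from top
D=np.load("top0.npz");W=D["W"]
m=(W[...,2]>.130)&(W[...,2]<.150)
m=cv2.morphologyEx(m.astype(np.uint8),cv2.MORPH_OPEN,np.ones((5,5)))>0
v,u=np.mgrid[0:480,0:640]; m&=(u<275)&(u>100)&(v>150)&(v<290)
print("station rect",cv2.minAreaRect(W[m][:,:2].astype(np.float32)*1000),np.median(W[m][:,2]))
for n,p in dict(glue=(312,311),spool=(433,302),reel=(359,215),jug=(332,150)).items(): print(n,W[p[1],p[0]].round(3))
i=cv2.imread("pics/top0.png");a=cv2.resize(i[200:270,180:250],(480,480),interpolation=2)
s=cv2.imread("pics/top0.png")[263:323,353:413];b=cv2.resize(s,(320,320),interpolation=2);b=cv2.convertScaleAbs(b,alpha=3)
o=np.zeros((480,800,3),np.uint8);o[:,:480]=a;o[:320,480:]=b;cv2.imwrite("pics/crop.png",o)
E
```

```text
top cap 0.03 297 [ 0.4408 -0.2386  0.0395] circ 0.44 -0.2394 0.0309 rect ((438.9187316894531, -238.67674255371094), (59.72294235229492, 56.60675048828125), 44.728031158447266)
top cap 0.053 141 [ 0.4389 -0.2388  0.0617] circ 0.4393 -0.2391 0.0297 rect ((439.1446533203125, -239.32742309570312), (14.155580520629883, 59.200653076171875), 50.605316162109375)
top neck 315 [0.5749 0.1559 0.1648] circ 0.5752 0.1547 0.032
side few 0
side few 0
side neck 600 [0.5745 0.1605 0.1659] circ 0.5775 0.1562 0.0325
station rect ((616.64501953125, 235.42422485351562), (250.53277587890625, 311.6666564941406), 6.916601657867432) 0.1406061827371573
glue [ 0.396 -0.065  0.106]
spool [ 0.414 -0.366  0.026]
reel [ 0.63  -0.181  0.068]
jug [ 0.785 -0.116  0.103]
```

View pics/crop.png

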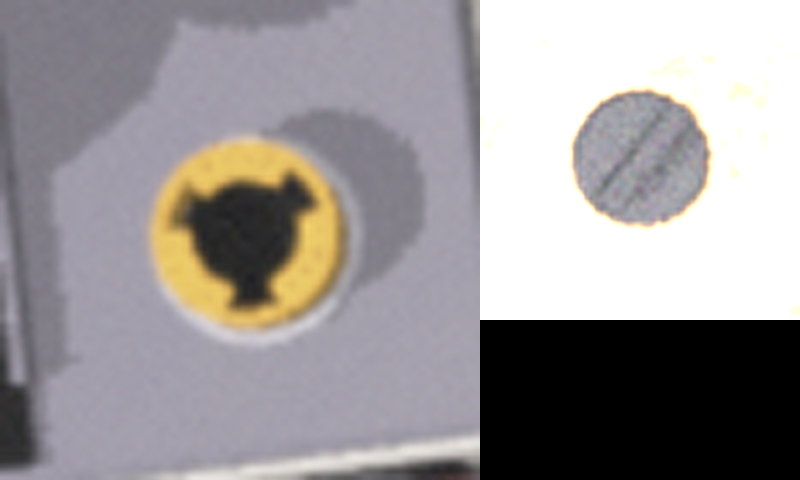

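The crop shows the neck's bore with three slots, one of them pointing down the picture (towards the robot). The cap's bar runs diagonally from lower left to upper right. Grasping with joint 6 negative leaves more room for clockwise turning.

{"fn": "carry_out", "kwargs": {"deltas": [[[35,-22,0],0],[[35,-22,0],0],[[35,-22,0],0],[[35,-22,0],0],[[35,-22,0],0]], "fingers": 45, "grip_force": 60}}

```text
t: 0.72
ee_pos: [0.3023, -0.3934, 0.3036]
tool_rot: [-0.0, 0.989, 0.146, -0.0]
ft_force: [0.8, -0.4, -0.2]
opening: 0.53
finger_force: 0.0
```

{"fn": "carry_out", "kwargs": {"deltas": [[[35,-22,0],0],[[35,-22,0],0],[[35,-22,0],0],[[35,-22,0],0],[[35,-22,0],0]]}}

```text
t: 1.35
ee_pos: [0.4381, -0.2376, 0.3036]
tool_rot: [-0.0, 0.989, 0.146, -0.0]
ft_force: [-0.2, -0.1, -0.4]
opening: 0.528
finger_force: 0.0
```

{"fn": "carry_out", "kwargs": {"deltas": [[[0,0,10],-10],[[0,0,10],-10],[[0,0,10],-10],[[0,0,10],-10],[[0,0,10],-10]]}}

```text
t: 1.98
ee_pos: [0.4373, -0.2387, 0.2532]
tool_rot: [-0.0, 0.833, 0.553, -0.0]
ft_force: [-0.0, -0.8, 0.6]
opening: 0.526
finger_force: 0.0
```

{"fn": "carry_out", "kwargs": {"deltas": [[[0,0,5],-10],[[0,0,5],-10],[[0,0,0],-10],[[0,0,0],-10],[[0,0,0],-10]]}}

```text
t: 2.6
ee_pos: [0.4373, -0.2387, 0.2435]
tool_rot: [-0.001, 0.522, 0.853, 0.0]
ft_force: [-0.0, -0.8, 0.1]
opening: 0.525
finger_force: 0.0
```

{"fn": "carry_out", "kwargs": {"deltas": [[[0,0,0],-10],[[0,0,0],-10],[[0,0,0],-4],[[0,0,0],0]]}}

```text
t: 3.1
ee_pos: [0.4373, -0.2387, 0.2436]
tool_rot: [-0.0, 0.336, 0.942, 0.0]
ft_force: [-1.1, 0.8, 0.1]
opening: 0.521
finger_force: 0.0
```

```bash
cat >> h.py <<'E'
from scipy.spatial.transform import Rotation as R
def rot(s): return R.from_quat(np.roll(s["tool_rot"],-1))
def goto(xyz,yangle=None):
    s=arm.sense(); r=rot(s)
    print("t",s["t"],"pos",s["ee_pos"].round(4),"j6",s["joint_positions"][5].round(3),"F",s["ft_force"].round(2),"op",round(s["opening"]*85.4,1))
    print(" tool delta mm",(r.inv().apply(np.array(xyz)-s["ee_pos"])*1000).round(1),"tool z",r.as_matrix()[:,2].round(4))
    y=r.as_matrix()[:,1]; a=np.degrees(np.arctan2(y[1],y[0])); print(" y angle",round(a,2))
    if yangle is not None: print(" yaw needed",(a-yangle+90)%180-90)
E
python3 - <<'E'
from h import *
goto([.4395,-.2390,.115],50.6)
d=arm.get_image("wrist");cv2.imwrite("pics/w1.png",d["img"])
W=cloud(d)
m=(W[...,2]>.055)&(W[...,2]<.068)&(np.hypot(W[...,0]-.4395,W[...,1]+.239)<.045)
P=W[m];print(len(P),"rect",cv2.minAreaRect(P[:,:2].astype(np.float32)*1000),P.mean(0))
m=(W[...,2]>.033)&(W[...,2]<.046)&(np.hypot(W[...,0]-.4395,W[...,1]+.239)<.045)
P=W[m];print(len(P),cv2.minEnclosingCircle(P[:,:2].astype(np.float32)*1000),np.median(P,0))
E
```

```text
t 3.1 pos [ 0.4373 -0.2387  0.2436] j6 -1.47 F [-1.05  0.8   0.07] op 44.5
 tool delta mm [ -2.    1.2 128.6] tool z [-7.e-04  5.e-04 -1.e+00]
 y angle 50.73
 yaw needed 0.12603882999805194
1914 rect ((439.65252685546875, -238.81541442871094), (13.915959358215332, 59.409236907958984), 50.40697479248047) [ 0.43854306 -0.23814211  0.05991167]
4887 ((439.92889404296875, -239.14849853515625), 33.93258285522461) [ 0.43750472 -0.23625176  0.03725773]
```

View pics/w1.png

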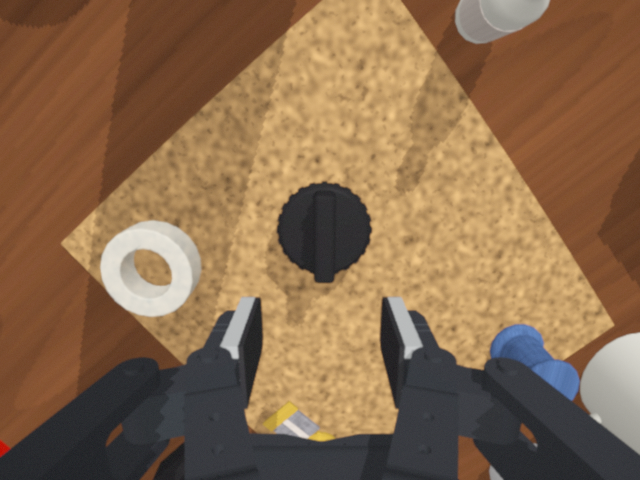

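The wrist picture shows the cap at (324,228), its bar upright between the fingers. All views agree on (0.4397, -0.239).

{"fn": "carry_out", "kwargs": {"deltas": [[[-2,1.2,30],0],[[0,0,30],0],[[0,0,30],0],[[0,0,20],0],[[0,0,10],0]]}}

```text
t: 3.78
ee_pos: [0.4394, -0.2389, 0.1227]
tool_rot: [-0.001, 0.336, 0.942, 0.0]
ft_force: [0.1, -0.3, 0.6]
opening: 0.529
finger_force: 0.0
```

{"fn": "carry_out", "kwargs": {"deltas": [[[0,0,7],0],[[0,0,0],0]]}}

```text
t: 4.03
ee_pos: [0.44, -0.2393, 0.1169]
tool_rot: [-0.0, 0.336, 0.942, 0.0]
ft_force: [-0.4, 0.2, -0.5]
opening: 0.528
finger_force: 0.0
```

{"fn": "carry_out", "kwargs": {"deltas": [[[0,0,0],0],[[0,0,0],0],[[0,0,0],0],[[0,0,0],0],[[0,0,0],0]], "fingers": 0, "grip_force": 80}}

```text
t: 4.65
ee_pos: [0.4403, -0.2395, 0.1176]
tool_rot: [0.001, 0.336, 0.942, -0.0]
ft_force: [-0.4, 0.4, 6.3]
opening: 0.14
finger_force: 80.7
```

```bash
python3 - <<'E'
from h import *
goto([.4397,-.2389,.115],50.6)
s=arm.sense();print(s["finger_force"],s["moment"])
E
```

```text
t 4.65 pos [ 0.4403 -0.2395  0.1176] j6 -1.469 F [-0.43  0.36  6.27] op 12.0
 tool delta mm [0.8 0.1 2.6] tool z [ 1.3e-03 -9.0e-04 -1.0e+00]
 y angle 50.78
 yaw needed 0.1766838298785558
80.69329261779785 [0.03555212 0.1169219  0.01158702]
```

{"fn": "carry_out", "kwargs": {"deltas": [[[0,0,-10],0],[[0,0,-30],0],[[0,0,-50],0],[[0,0,-50],0],[[0,0,-50],0]]}}

```text
t: 5.28
ee_pos: [0.4391, -0.2387, 0.3083]
tool_rot: [-0.001, 0.336, 0.942, 0.0]
ft_force: [1.7, -1.1, -3.3]
opening: 0.14
finger_force: 79.6
```

{"fn": "carry_out", "kwargs": {"deltas": [[[10,25,-5],0],[[14,40,0],0],[[14,40,0],0],[[14,40,0],0],[[14,40,0],0]]}}

```text
t: 5.9
ee_pos: [0.5052, -0.0527, 0.3117]
tool_rot: [-0.001, 0.336, 0.942, -0.0]
ft_force: [0.1, 0.0, -3.2]
opening: 0.139
finger_force: 79.7
```

{"fn": "carry_out", "kwargs": {"deltas": [[[14,40,0],0],[[14,40,0],0],[[14,30,0],0],[[0,0,0],-10],[[0,0,0],-10]]}}

```text
t: 6.52
ee_pos: [0.5419, 0.0584, 0.3114]
tool_rot: [-0.001, 0.163, 0.987, -0.0]
ft_force: [0.0, 0.1, -3.4]
opening: 0.141
finger_force: 79.7
```

```bash
cat > look.py <<'E'
from h import *
import sys
goto([.5755,.1552,.285])
s=arm.sense()
d=arm.get_image("wrist");cv2.imwrite(sys.argv[1],d["img"]);W=cloud(d)
hsv=cv2.cvtColor(d["img"],cv2.COLOR_BGR2HSV)
near=np.hypot(W[...,0]-.5755,W[...,1]-.155)<.05
m=near&(hsv[...,1]>90)&(hsv[...,0]>12)&(hsv[...,0]<35)&(W[...,2]>.158)&(W[...,2]<.172)
P=W[m]
if len(P)>20: print(len(P),"neck",cv2.minEnclosingCircle(P[:,:2].astype(np.float32)*1000),np.median(P,0))
# cap: dark points above
m=(hsv[...,2]<70)&(np.hypot(W[...,0]-s["ee_pos"][0],W[...,1]-s["ee_pos"][1])<.04)&(W[...,2]>.2)
P=W[m]; 
if len(P)>20: print("cap pts",len(P),cv2.minEnclosingCircle(P[:,:2].astype(np.float32)*1000),np.percentile(P[:,2],[5,50,95]))
E
python3 look.py pics/w2.png
```

```text
t 6.525 pos [0.5419 0.0584 0.3114] j6 -1.213 F [ 0.04  0.12 -3.36] op 12.0
 tool delta mm [ -0.6 102.5  26.3] tool z [-2.2e-03 -1.0e-04 -1.0e+00]
 y angle 71.19
5188 neck ((575.1324462890625, 156.0591278076172), 31.694826126098633) [0.57072538 0.15771416 0.16327344]
cap pts 26841 ((541.9044799804688, 58.35946273803711), 39.99887466430664) [0.22856804 0.2543474  0.32613683]
```

View pics/w2.png

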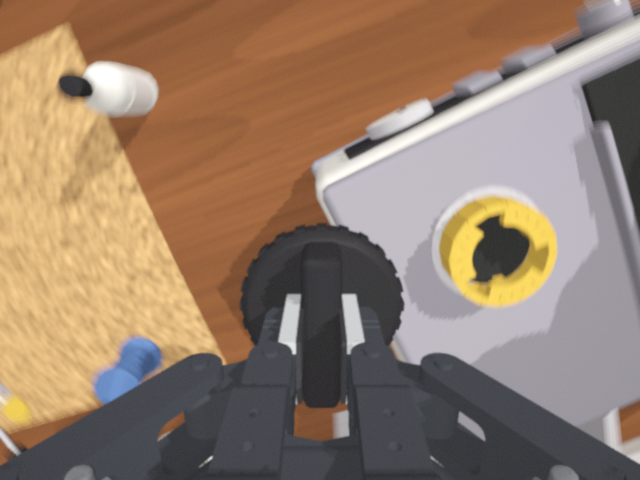

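The wrist picture shows the cap held upright, its bar at (322,320), with the neck at (500,250). I'll check the disc's centre relative to the tool.

```bash
python3 - <<'E'
from h import *
from scipy.optimize import least_squares
s=arm.sense();r=rot(s)
d=arm.get_image("wrist");W=cloud(d);hsv=cv2.cvtColor(d["img"],cv2.COLOR_BGR2HSV)
T=np.linalg.inv(d["world_to_cam"]);c=T[:3,3]
v,u=np.mgrid[0:480,0:640]
m=((hsv[...,2]<75)&(u>225)&(u<415)&(v>205)&(v<325)&(W[...,2]>.2)).astype(np.uint8)
ct=max(cv2.findContours(m,cv2.RETR_EXTERNAL,cv2.CHAIN_APPROX_NONE)[0],key=cv2.contourArea)[:,0]
ct=ct[(ct[:,1]<300)]
K=np.array([[d["fx"],0,d["cx"]],[0,d["fy"],d["cy"]],[0,0,1.]])
p=cv2.undistortPoints(ct[:,None].astype(float),K,np.array([d["k1"],0,0,0,0.]))[:,0]
ray=np.c_[p,np.ones(len(p))]@T[:3,:3].T
for z in(.221,.227,.2325):
    Q=c+ray*((z-c[2])/ray[:,2:]); t=r.inv().apply(Q-s["ee_pos"])[:,:2]*1000
    f=least_squares(lambda q:np.hypot(t[:,0]-q[0],t[:,1]-q[1])-q[2],[0,0,33],loss="soft_l1")
    print(z,f.x.round(2),len(t))
print("pts disc z",np.nanmedian(W[240:260,270:290,2]), "cam in tool",r.inv().apply(c-s["ee_pos"]).round(3))
E
```

```text
0.221 [2.450e+00 3.000e-02 3.143e+01] 293
0.227 [5.320e+00 2.000e-02 3.017e+01] 293
0.2325 [7.960e+00 2.000e-02 2.902e+01] 293
pts disc z 0.230062313596748 cam in tool [ 0.076 -0.    -0.068]
```

{"fn": "carry_out", "kwargs": {"deltas": [[[-0.5,25,0],0],[[-0.5,35,0],0],[[0,30,0],0],[[0,12.5,0],0],[[0,0,0],-10]]}}

```text
t: 7.25
ee_pos: [0.5773, 0.1545, 0.3115]
tool_rot: [-0.0, 0.079, 0.997, -0.0]
ft_force: [-0.4, -0.1, -3.1]
opening: 0.146
finger_force: 79.7
```

{"fn": "carry_out", "kwargs": {"deltas": [[[0,0,0],-10],[[0,0,0],-10],[[0,0,0],-10],[[0,0,0],0],[[0,0,0],0]]}}

```text
t: 7.88
ee_pos: [0.5772, 0.1536, 0.3118]
tool_rot: [-0.0, -0.178, 0.984, -0.0]
ft_force: [-0.2, 0.8, -2.6]
opening: 0.139
finger_force: 79.7
```

```bash
python3 look.py pics/w3.png
```

```text
t 7.875 pos [0.5772 0.1536 0.3118] j6 -1.74 F [-0.19  0.82 -2.6 ] op 11.8
 tool delta mm [ 1.   2.1 26.8] tool z [-4.e-04 -3.e-04 -1.e+00]
 y angle 110.54
1807 neck ((569.8572998046875, 153.22335815429688), 29.99308967590332) [0.55531541 0.14423164 0.16334021]
cap pts 53114 ((577.1857299804688, 153.59091186523438), 39.999610900878906) [0.23054187 0.29383954 0.32467665]
```

{"fn": "carry_out", "kwargs": {"deltas": [[[0.6,2.2,10],0],[[0,0,15],0],[[0,0,8],0],[[0,0,3],0],[[0,0,0],0]]}}

```text
t: 8.55
ee_pos: [0.5761, 0.1559, 0.2755]
tool_rot: [-0.0, -0.18, 0.984, -0.0]
ft_force: [0.3, 0.5, -3.3]
opening: 0.139
finger_force: 79.7
```

{"fn": "carry_out", "kwargs": {"deltas": [[[0,0,1],0],[[0,0,1],0],[[0,0,0],0]]}}

```text
t: 8.93
ee_pos: [0.5761, 0.1559, 0.2741]
tool_rot: [0.0, -0.18, 0.984, 0.0]
ft_force: [0.1, -0.5, -3.3]
opening: 0.14
finger_force: 79.7
```

{"fn": "carry_out", "kwargs": {"deltas": [[[0,0,1],0],[[0,0,1],0],[[0,0,0],0]]}}

```text
t: 9.3
ee_pos: [0.5762, 0.1558, 0.2718]
tool_rot: [0.0, -0.18, 0.984, -0.0]
ft_force: [0.6, 0.4, -2.3]
opening: 0.146
finger_force: 79.6
```

{"fn": "carry_out", "kwargs": {"deltas": [[[0,0,1],0],[[0,0,0],0]]}}

```text
t: 9.55
ee_pos: [0.5762, 0.1559, 0.2709]
tool_rot: [0.0, -0.18, 0.984, -0.0]
ft_force: [0.1, 0.0, -3.1]
opening: 0.142
finger_force: 79.7
```

{"fn": "carry_out", "kwargs": {"deltas": [[[0,0,1],0],[[0,0,0],0]]}}

```text
t: 9.8
ee_pos: [0.5762, 0.1559, 0.2707]
tool_rot: [0.0, -0.18, 0.984, -0.0]
ft_force: [-1.1, -0.1, 3.4]
opening: 0.138
finger_force: 80.5
```

{"fn": "carry_out", "kwargs": {"deltas": [[[0,0,0.5],0],[[0,0,0],0]]}}

```text
t: 10.05
ee_pos: [0.5762, 0.156, 0.2706]
tool_rot: [0.001, -0.18, 0.984, -0.0]
ft_force: [-2.9, -0.2, 5.9]
opening: 0.141
finger_force: 80.9
```

{"fn": "carry_out", "kwargs": {"deltas": [[[0,0,0],3],[[0,0,0],3],[[0,0,0],3],[[0,0,0],3],[[0,0,0],0]]}}

```text
t: 10.68
ee_pos: [0.577, 0.1563, 0.2706]
tool_rot: [0.002, -0.077, 0.997, 0.0]
ft_force: [-0.3, 0.4, 5.6]
opening: 0.143
finger_force: 80.8
```

{"fn": "carry_out", "kwargs": {"deltas": [[[0,0,0],3],[[0,0,0],3],[[0,0,0],3],[[0,0,0],3],[[0,0,0],0]]}}

```text
t: 11.3
ee_pos: [0.577, 0.1563, 0.2706]
tool_rot: [0.002, 0.028, 1.0, 0.001]
ft_force: [1.3, -0.0, 5.9]
opening: 0.137
finger_force: 80.8
```

{"fn": "carry_out", "kwargs": {"deltas": [[[0,0,0],3],[[0,0,0],3],[[0,0,0],3],[[0,0,0],3],[[0,0,0],0]]}}

```text
t: 11.92
ee_pos: [0.5771, 0.1562, 0.2706]
tool_rot: [0.002, 0.132, 0.991, 0.001]
ft_force: [0.2, -0.1, 6.0]
opening: 0.142
finger_force: 80.8
```

{"fn": "carry_out", "kwargs": {"deltas": [[[0,0,0],3],[[0,0,0],3],[[0,0,0],3],[[0,0,0],3],[[0,0,0],0]]}}

```text
t: 12.55
ee_pos: [0.577, 0.1562, 0.2706]
tool_rot: [0.001, 0.235, 0.972, 0.001]
ft_force: [-0.6, 0.5, 5.4]
opening: 0.139
finger_force: 80.8
```

{"fn": "carry_out", "kwargs": {"deltas": [[[0,0,0],3],[[0,0,0],3],[[0,0,0],3],[[0,0,0],3],[[0,0,0],0]]}}

```text
t: 13.18
ee_pos: [0.5763, 0.1561, 0.2694]
tool_rot: [0.0, 0.335, 0.942, 0.0]
ft_force: [0.9, -0.3, 2.0]
opening: 0.14
finger_force: 80.3
```

The cap has dropped to 0.2694. I'll lower it gently to confirm.

{"fn": "carry_out", "kwargs": {"deltas": [[[0,0,1],0],[[0,0,0],0]]}}

```text
t: 13.42
ee_pos: [0.5761, 0.1557, 0.2677]
tool_rot: [-0.0, 0.335, 0.942, -0.0]
ft_force: [2.2, -1.4, -2.4]
opening: 0.139
finger_force: 79.7
```

{"fn": "carry_out", "kwargs": {"deltas": [[[0,0,1],0],[[0,0,0],0]]}}

```text
t: 13.68
ee_pos: [0.5761, 0.1557, 0.2669]
tool_rot: [-0.0, 0.336, 0.942, -0.0]
ft_force: [1.0, -1.6, -2.4]
opening: 0.14
finger_force: 79.6
```

{"fn": "carry_out", "kwargs": {"deltas": [[[0,0,1.5],0],[[0,0,1.5],0],[[0,0,0],0]]}}

```text
t: 14.05
ee_pos: [0.5761, 0.1559, 0.2642]
tool_rot: [0.0, 0.336, 0.942, -0.0]
ft_force: [1.0, -0.5, -3.2]
opening: 0.141
finger_force: 79.6
```

{"fn": "carry_out", "kwargs": {"deltas": [[[0,0,1.5],0],[[0,0,1.5],0],[[0,0,0],0]]}}

```text
t: 14.42
ee_pos: [0.5762, 0.156, 0.262]
tool_rot: [0.0, 0.336, 0.942, 0.0]
ft_force: [1.8, -0.1, 2.2]
opening: 0.137
finger_force: 80.5
```

{"fn": "carry_out", "kwargs": {"deltas": [[[0,0,1.5],0],[[0,0,1.5],0],[[0,0,0],0]]}}

```text
t: 14.8
ee_pos: [0.5763, 0.156, 0.2589]
tool_rot: [0.0, 0.336, 0.942, 0.0]
ft_force: [1.0, -0.9, 5.9]
opening: 0.139
finger_force: 80.9
```

{"fn": "carry_out", "kwargs": {"deltas": [[[0,0,1],0],[[0,0,0],0]]}}

```text
t: 15.05
ee_pos: [0.5763, 0.156, 0.2581]
tool_rot: [0.0, 0.336, 0.942, 0.0]
ft_force: [-0.8, -1.5, 7.5]
opening: 0.139
finger_force: 81.0
```

{"fn": "carry_out", "kwargs": {"deltas": [[[0,0,0],4],[[0,0,0],4],[[0,0,0],4],[[0,0,0],4],[[0,0,0],0]]}}

```text
t: 15.68
ee_pos: [0.5763, 0.1562, 0.2583]
tool_rot: [0.0, 0.464, 0.886, 0.001]
ft_force: [0.1, 0.3, 7.2]
opening: 0.137
finger_force: 81.0
```

```bash
python3 -c "
from h import *
goto([.576,.1557,.258]);print(arm.sense()['moment'])"
```

```text
t 15.675 pos [0.5763 0.1562 0.2583] j6 -0.413 F [0.05 0.26 7.19] op 11.7
 tool delta mm [-0.2 -0.6  0.3] tool z [ 1.3e-03  8.0e-04 -1.0e+00]
 y angle 34.74
[-0.08375513  0.02447375 -0.07944216]
```

{"fn": "carry_out", "kwargs": {"deltas": [[[0,0,0],4],[[0,0,0],4],[[0,0,0],4],[[0,0,0],4],[[0,0,0],4]]}}

```text
t: 16.3
ee_pos: [0.5763, 0.1562, 0.2582]
tool_rot: [0.0, 0.611, 0.792, 0.001]
ft_force: [-0.1, -0.2, 6.4]
opening: 0.138
finger_force: 81.0
```

{"fn": "carry_out", "kwargs": {"deltas": [[[0,0,0],4],[[0,0,0],4],[[0,0,0],4],[[0,0,0],0]]}}

```text
t: 16.8
ee_pos: [0.5763, 0.1562, 0.2582]
tool_rot: [0.0, 0.69, 0.724, 0.001]
ft_force: [0.5, -0.6, 6.9]
opening: 0.136
finger_force: 81.0
```

```bash
python3 -c "
from h import *
goto([.576,.1557,.258]);print(arm.sense()['moment'])"
```

```text
t 16.8 pos [0.5763 0.1562 0.2582] j6 0.146 F [ 0.48 -0.65  6.92] op 11.6
 tool delta mm [-0.5 -0.3  0.2] tool z [ 1.1e-03  9.0e-04 -1.0e+00]
 y angle 2.74
[-0.03393163  0.12894518 -0.12213554]
```

{"fn": "carry_out", "kwargs": {"deltas": [[[0,0,0],4],[[0,0,0],4],[[0,0,0],4],[[0,0,0],0]]}}

```text
t: 17.3
ee_pos: [0.5769, 0.156, 0.2584]
tool_rot: [0.001, 0.762, 0.648, 0.001]
ft_force: [2.1, -1.2, 6.0]
opening: 0.139
finger_force: 81.0
```

```bash
python3 -c "
from h import *
goto([.576,.1557,.258]);print(arm.sense()['moment'])"
```

```text
t 17.3 pos [0.5769 0.156  0.2584] j6 0.355 F [ 2.11 -1.2   6.02] op 11.8
 tool delta mm [-0.5 -0.9  0.4] tool z [ 2.6e-03  4.0e-04 -1.0e+00]
 y angle -9.25
[-0.1564715  -0.06294058  0.03529157]
```

{"fn": "carry_out", "kwargs": {"deltas": [[[0,0,0],4],[[0,0,0],4],[[0,0,0],0]]}}

```text
t: 17.68
ee_pos: [0.5775, 0.1561, 0.2585]
tool_rot: [0.001, 0.805, 0.593, 0.002]
ft_force: [2.7, -1.7, 5.5]
opening: 0.145
finger_force: 80.9
```

```bash
python3 -c "
from h import *
goto([.576,.1557,.258]);print(arm.sense()['moment'])"
```

```text
t 17.675 pos [0.5775 0.1561 0.2585] j6 0.494 F [ 2.69 -1.7   5.53] op 12.4
 tool delta mm [-0.8 -1.3  0.5] tool z [ 3.9e-03  4.0e-04 -1.0e+00]
 y angle -17.22
[-0.10388018 -0.33322319  0.16858795]
```

{"fn": "carry_out", "kwargs": {"deltas": [[[0,0,0],4],[[0,0,0],4],[[0,0,0],0]]}}

```text
t: 18.05
ee_pos: [0.5775, 0.1561, 0.2585]
tool_rot: [0.001, 0.845, 0.535, 0.002]
ft_force: [2.3, 0.1, 7.2]
opening: 0.143
finger_force: 81.0
```

```bash
python3 -c "
from h import *
goto([.576,.1557,.258]);print(arm.sense()['moment'])"
```

```text
t 18.05 pos [0.5775 0.1561 0.2585] j6 0.634 F [2.27 0.15 7.19] op 12.2
 tool delta mm [-0.9 -1.2  0.5] tool z [ 3.8e-03  6.0e-04 -1.0e+00]
 y angle -25.25
[-0.07213349 -0.2015418   0.01511088]
```

{"fn": "carry_out", "kwargs": {"deltas": [[[0,0,0],4],[[0,0,0],4],[[0,0,0],0]]}}

```text
t: 18.42
ee_pos: [0.5769, 0.1561, 0.2584]
tool_rot: [0.0, 0.88, 0.475, 0.001]
ft_force: [1.4, -0.7, 6.9]
opening: 0.135
finger_force: 81.0
```

```bash
python3 -c "
from h import *
goto([.576,.1557,.258]);print(arm.sense()['moment'])"
```

```text
t 18.425 pos [0.5769 0.1561 0.2584] j6 0.774 F [ 1.41 -0.71  6.85] op 11.6
 tool delta mm [-0.8 -0.5  0.4] tool z [ 2.6e-03  6.0e-04 -1.0e+00]
 y angle -33.26
[-0.09367981 -0.11195367 -0.00916966]
```

{"fn": "carry_out", "kwargs": {"deltas": [[[0,0,0],4],[[0,0,0],0]]}}

```text
t: 18.68
ee_pos: [0.5775, 0.1559, 0.2586]
tool_rot: [0.001, 0.896, 0.444, 0.002]
ft_force: [2.8, -1.5, 6.7]
opening: 0.138
finger_force: 80.9
```

```bash
cat > q.py <<'E'
from h import *
s=arm.sense();print(s["t"],s["ee_pos"].round(4),"j6deg",np.degrees(s["joint_positions"][5]).round(1),"M",s["moment"].round(3),"eff6",s["effort"][5].round(3))
E
python3 q.py
```

```text
18.675 [0.5775 0.1559 0.2586] j6deg 48.3 M [-0.227 -0.351  0.044] eff6 0.219
```

{"fn": "carry_out", "kwargs": {"deltas": [[[0,0,0],4],[[0,0,0],0]]}}

```text
t: 18.92
ee_pos: [0.5777, 0.156, 0.2586]
tool_rot: [0.001, 0.911, 0.413, 0.002]
ft_force: [3.1, -2.0, 5.7]
opening: 0.142
finger_force: 81.0
```

```bash
python3 q.py
```

```text
18.925 [0.5777 0.156  0.2586] j6deg 52.3 M [-0.174 -0.379  0.3  ] eff6 0.477
```

{"fn": "carry_out", "kwargs": {"deltas": [[[0,0,0],4],[[0,0,0],0]]}}

```text
t: 19.18
ee_pos: [0.5776, 0.156, 0.2586]
tool_rot: [0.001, 0.925, 0.381, 0.002]
ft_force: [2.9, -0.8, 6.4]
opening: 0.137
finger_force: 81.0
```

```bash
python3 q.py
```

```text
19.175 [0.5776 0.156  0.2586] j6deg 56.3 M [-0.089 -0.313 -0.01 ] eff6 0.149
```

{"fn": "carry_out", "kwargs": {"deltas": [[[0,0,0],4],[[0,0,0],0]]}}

```text
t: 19.42
ee_pos: [0.5777, 0.156, 0.2587]
tool_rot: [0.001, 0.937, 0.348, 0.002]
ft_force: [2.0, -0.8, 6.5]
opening: 0.139
finger_force: 80.9
```

```bash
python3 q.py
```

```text
19.425 [0.5777 0.156  0.2587] j6deg 60.3 M [-0.136 -0.359  0.064] eff6 0.159
```

{"fn": "carry_out", "kwargs": {"deltas": [[[0,0,0],4],[[0,0,0],0]]}}

```text
t: 19.68
ee_pos: [0.5772, 0.1561, 0.2585]
tool_rot: [0.0, 0.949, 0.315, 0.002]
ft_force: [2.2, -0.4, 7.4]
opening: 0.14
finger_force: 81.0
```

```bash
python3 q.py
```

```text
19.675 [0.5772 0.1561 0.2585] j6deg 64.3 M [-0.027 -0.136 -0.051] eff6 0.135
```

{"fn": "carry_out", "kwargs": {"deltas": [[[0,0,0],4],[[0,0,0],0]]}}

```text
t: 19.92
ee_pos: [0.577, 0.1561, 0.2584]
tool_rot: [0.0, 0.959, 0.282, 0.001]
ft_force: [1.2, 0.3, 6.4]
opening: 0.145
finger_force: 81.0
```

```bash
python3 q.py
```

```text
19.925 [0.577  0.1561 0.2584] j6deg 68.3 M [-0.075 -0.107 -0.021] eff6 0.133
```

Torque peaks near 28° and 52° of joint 6, 25.7° apart, fit two clicks. I'll make a third for certainty.

{"fn": "carry_out", "kwargs": {"deltas": [[[0,0,0],4],[[0,0,0],4],[[0,0,0],0]]}}

```text
t: 20.3
ee_pos: [0.5779, 0.1558, 0.2587]
tool_rot: [0.001, 0.977, 0.215, 0.002]
ft_force: [3.4, -2.0, 6.8]
opening: 0.14
finger_force: 80.9
```

```bash
python3 q.py
```

```text
20.3 [0.5779 0.1558 0.2587] j6deg 76.3 M [-0.258 -0.489  0.229] eff6 0.338
```

{"fn": "carry_out", "kwargs": {"deltas": [[[0,0,0],2],[[0,0,0],0]]}}

```text
t: 20.55
ee_pos: [0.578, 0.1558, 0.2587]
tool_rot: [0.001, 0.98, 0.198, 0.003]
ft_force: [2.8, -2.0, 5.8]
opening: 0.137
finger_force: 81.0
```

```bash
python3 q.py
```

```text
20.55 [0.578  0.1558 0.2587] j6deg 78.3 M [-0.224 -0.456  0.431] eff6 0.46
```

{"fn": "carry_out", "kwargs": {"deltas": [[[0,0,0],2],[[0,0,0],0]]}}

```text
t: 20.8
ee_pos: [0.578, 0.1558, 0.2587]
tool_rot: [0.001, 0.984, 0.181, 0.002]
ft_force: [3.3, -2.0, 6.5]
opening: 0.14
finger_force: 80.9
```

```bash
python3 q.py
```

```text
20.8 [0.578  0.1558 0.2587] j6deg 80.3 M [-0.293 -0.477  0.164] eff6 0.233
```

{"fn": "carry_out", "kwargs": {"deltas": [[[0,0,0],3],[[0,0,0],3],[[0,0,0],0]]}}

```text
t: 21.18
ee_pos: [0.578, 0.1557, 0.2587]
tool_rot: [0.0, 0.992, 0.128, 0.003]
ft_force: [3.6, -1.4, 6.4]
opening: 0.137
finger_force: 80.9
```

```bash
python3 q.py
```

```text
21.175 [0.578  0.1557 0.2587] j6deg 86.3 M [-0.238 -0.45   0.003] eff6 0.134
```

{"fn": "carry_out", "kwargs": {"deltas": [[[0,0,0],3],[[0,0,0],3],[[0,0,0],0]]}}

```text
t: 21.55
ee_pos: [0.5771, 0.156, 0.2585]
tool_rot: [-0.0, 0.997, 0.076, 0.002]
ft_force: [1.4, -1.4, 6.5]
opening: 0.143
finger_force: 81.0
```

```bash
python3 q.py
```

```text
21.55 [0.5771 0.156  0.2585] j6deg 92.3 M [-0.083 -0.253 -0.055] eff6 0.09
```

Three clicks are confirmed. Now I'll ease off, open and retreat.

{"fn": "carry_out", "kwargs": {"deltas": [[[0,0,-1],0],[[0,0,-1],0],[[0,0,0],0]]}}

```text
t: 21.92
ee_pos: [0.5771, 0.156, 0.2597]
tool_rot: [-0.0, 0.997, 0.076, 0.001]
ft_force: [4.2, -0.5, 3.0]
opening: 0.143
finger_force: 80.3
```

{"fn": "carry_out", "kwargs": {"deltas": [[[0,0,0],0],[[0,0,0],0],[[0,0,0],0],[[0,0,0],0]], "fingers": 40}}

```text
t: 22.42
ee_pos: [0.5757, 0.1559, 0.2591]
tool_rot: [0.0, 0.997, 0.077, -0.001]
ft_force: [0.6, 0.3, 0.0]
opening: 0.47
finger_force: 0.0
```

{"fn": "carry_out", "kwargs": {"deltas": [[[0,0,-10],0],[[0,0,-20],0],[[0,0,-30],0],[[0,0,-30],0],[[0,0,0],0]]}}

```text
t: 23.05
ee_pos: [0.5775, 0.1562, 0.3531]
tool_rot: [-0.0, 0.997, 0.077, 0.004]
ft_force: [-0.6, 0.4, -0.4]
opening: 0.465
finger_force: 0.0
```

```bash
python3 - <<'E'
from h import *
d=arm.get_image("wrist");cv2.imwrite("pics/w4.png",d["img"]);W=cloud(d);hsv=cv2.cvtColor(d["img"],cv2.COLOR_BGR2HSV)
near=(np.hypot(W[...,0]-.576,W[...,1]-.1555)<.04)&(hsv[...,2]<80)
for lo,hi in((.173,.19),(.196,.212)):
    P=W[near&(W[...,2]>lo)&(W[...,2]<hi)]
    if len(P)>10:print(len(P),np.median(P,0).round(4),cv2.minEnclosingCircle(P[:,:2].astype(np.float32)*1000))
print(arm.sense()["ft_force"],arm.sense()["ee_pos"])
E
```

```text
6055 [0.5786 0.1586 0.1794] ((575.2349853515625, 156.72752380371094), 33.54015350341797)
2402 [0.5779 0.1572 0.2022] ((575.335205078125, 157.44964599609375), 29.700735092163086)
[ 0.01897524  1.18878279 -0.00430908] [0.57660507 0.15600612 0.35113036]
```

View pics/w4.png

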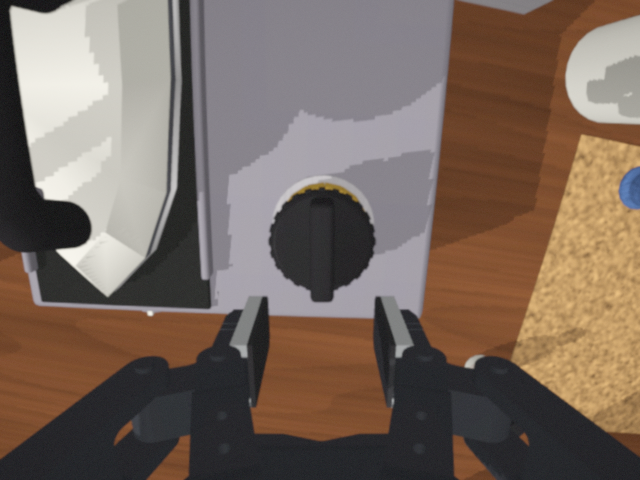

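The cap sits level and centred on the neck at (322,240). Its bar top reads 0.2022 m, and this camera read the neck's top at 0.1633 m, so the cap is about 4 mm up, which means locked.

```bash
python3 -c "
from h import *
print(arm.job_done())"
```

```text
the job is handed in; nothing more can be done
None
```

I put the cap back on the filler neck, pressed it down and turned it clockwise through three ratchet slips (felt as torque peaks about 25° apart); it looks level and locked about 4 mm above the neck's top face, and the job is handed in with the gripper clear.

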